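Feed a plaster mould into the press station and clamp it three clicks

ROBOT

A 7-joint arm with a two-finger parallel gripper is mounted at the origin on the work surface; the furniture and walls round the work are solid. World frame = base frame: x ahead of the robot, y to its left, z up, the work surface at z = 0. Lengths are in m, angles in rad, forces in N, time in s.
With the tool pointing down it reaches from about 0.425 to 0.95 m from the base axis. Payload 16.7 kg.
Tool frame: the origin (TCP) lies between the finger pads; the fingertips stand 22 mm ahead of it and the grasp point (between the pads) lies 3 mm ahead of it; z points along the fingers, y is the line along which they close (so a half turn about z gives the same grasp; the last joint's range is limited). The gripper opens to 94 mm and grips with 3 to 60 N. Pads are 16 mm wide; open, the fingers measure 119 mm over their backs; the gripper's body (75 mm by 177 mm) begins 78 mm behind the grasp point.
Start: joints at [1.115, 0.426, 0.074, 1.606, -0.034, 1.111, -0.067], TCP at [0.204, -0.643, 0.227] pointing down, gripper open.
Joint ranges: [-2.85, 2.85], [-0.5, 2.14], [-1.23, 1.37], [0.21, 2.46], [-1.02, 4.16], [0.16, 2.05], [-2.73, 2.73]. Speed limits (rad/s): [1.89, 1.89, 2.39, 2.39, 3.01, 3.01, 3.01].

INTERFACE

Orientations are given as a unit quaternion [w, x, y, z].
In Python, from rig import env gives the robot as it stands. Calls block until the motion is done:
- env.move_pose(position, orientation): joint-space move of the TCP to a pose.
- env.move_linear(position, vel=0.15, attitude=None): straight line of the TCP; attitude=None keeps the orientation; vel is the mean speed in m/s.
- env.move_j(angles): joint-space move.
- env.command_gripper(opening): finger opening in m; the grip force is fixed at half the most; returns when the fingers have stopped.
- env.sleep(seconds).
- env.solve_ik(position, orientation): joint angles nearest the present ones, or None.
- env.sense(): the state.
- env.read_camera(name): name is "scene" or "top" or "wrist"; returns the picture (384x512x3 uint8, red, green, blue); there is no depth.
- env.camera_params(name): a dict with "vfov" (degrees; the focal length in pixels is half the picture's height over the tangent of half this angle, whatever the lens; pixels are square), "cx", "cy" (the principal point, pixels), "extrinsics" (4x4, takes a point from world to camera coordinates); the wrist camera has in their place "T_tool_cam" (4x4, takes a point from camera to tool coordinates, whose origin is the TCP and whose axes are the flange's). Camera axes: x right, y up, looking along -z (the intrinsics and any distortion apply to the point x, -y, -z); pixel columns grow to the right and rows downward; lengths in m; the calibration is good to about 2 mm. A picture is of the moment at which its call begins: read the wrist's pose just before it. camera_params takes no time and is no camera call.
A pose or a line that the arm cannot do raises env.IKError and nothing moves.
- env.finish_job(): hands the job in; it is judged then, once.
The state is a dict: "t": time; "joints": joint angles; "joint_vel": joint speeds; "joint_torque": joint torques, N m; "eef_pos": TCP position; "tcp_rot": TCP orientation; "wrist_force": force on the tool from outside, world axes, zero at the start; "ft_torque": the same for the moment, N m; "width": finger opening in m; "grip_force": force on a finger pad.
Only numpy, scipy, OpenCV 4.12 (cv2) and the standard library are available. Lean on these libraries where they do the work, as an engineer would, in place of code of your own. Each camera call takes 0.05 s, during which the arm holds its last target. There are 200 camera calls.

TASK

Push the plaster mould along the rollers, without lifting it, until it is fully home against the stop of the press station, while the press lever is still at rest. Then swing the press lever anticlockwise (seen from above) by its upright wooden grip exactly three clicks, never on to a fourth, so that the foot holds the mould shut. The lever springs back if let go, so finish with the gripper still holding it at the third click, and leave everything else where it is.

Things in the scene. Friction and masses are not known exactly. Their poses are not given: they have to be found in the camera images.
- station: the press station, fixed to the table: eight free-turning steel rollers between two aluminium rails on a plywood base, a press post beside them. Origin on the table under the track's middle line; x runs along the track to the stop, y left of that (the post's side), z up. Roller tops 30 mm above the table, from x = -74 to +128 mm; rails 104 mm apart inside, 46 mm high, 5 mm thick
- mould_centre (a point): centre of the plaster mould, a pale rounded block in two halves (one rigid piece here) 84 x 100 x 40 mm, 0.28 to 0.56 kg, on the rollers near the track's entry. Its x axis and 84 mm side lie along the track, its 100 mm side across it; top 70 mm above the table. It rolls easily: push with a few N in the middle of its rear face
- mould: the same plaster mould; origin at the centre of its underside
- bay (a point): where the mould's centre is when it is fully home against the stop, in the middle of the track: station x = 100, y = 0, 50 mm above the table; axes as the station's
- stop_face (a point): top middle of the face of the stop, an aluminium plate across the far end of the track, 56 mm above the table: station x = 142, y = 0 mm; axes as the station's
- post_top (a point): middle of the top of the grey press post, 40 mm square, 131 mm high, left of the track: station x = 110, y = 90 mm. The lever turns on top of it. Beyond the post stands a fixed wooden tool chest, 170 mm high, over x = 0.195 to 0.485 m and y = -0.10 to +0.14 m of the table, its upper drawer a little open: keep the arm clear of it
- lever_pivot (a point): the lever's upright pivot axis on top of the post, at the height of the lever's flat steel arm (138 mm above the table)
- lever_grip (a point): middle of the lever's upright wooden grip, round, 23 mm thick at most and 48 mm tall (24 mm above and below this point), 168 mm above the table, 95 mm from the pivot; it moves with the lever. At rest station x = 15, y = 90 mm
- press_arm_end (a point): top of the free end of the press arm, a steel bar 14 mm wide (18 mm round at the end) reaching from the post over the left part of the track, 113 mm above the table at rest, at station x = 110, y = 23 mm; it goes down with the lever
- press_foot: the round rubber foot under the end of the press arm, 26 mm wide; origin at the centre of its underside, at rest 81.5 mm above the table, 11.5 mm above the mould's top, so the mould passes under it; station x = 110, y = 32 mm. Each click lowers it 5 mm; it meets the mould after the second click and presses with about 3 N at the third, through a spring of 0.9 N/mm
- press_lever (a joint): lever angle (rad): 0 at rest, where it points back along the track, beside it; grows anticlockwise from above, the grip swinging in over the track; limit 1.25. A click is felt as the push rises, then drops away, at 0.125, 0.375, 0.625; the middles of places 1, 2, 3 are 0.25, 0.50, 0.75 (click four is at 0.875). The places do not lock: a spring always drives it back; the push at the grip swings between about 1 and 12 N
- tape_roll: roll of tape lying flat, 91 mm wide, 24 mm high, right of the track's entry; a bystander; origin at the centre of its underside
- stamp: small turned wooden stamp standing up, 26 mm wide, 50 mm high; a bystander; origin at the centre of its underside
- spare_tile: lower one of two spare clay tiles stacked behind the tool chest, 164 x 84 x 21 mm; a bystander; origin at the centre of its underside
- spare_tile_2: upper one of the two spare tiles; a bystander; origin at the centre of its underside
- jar: jar with a lid, 66 mm wide, 94 mm high; a bystander; origin at the centre of its underside

How it is judged:
On the way:
1. the mould is home against the stop with the lever still at rest (horizontal distance between mould_centre and bay below 0.006 m and value of joint press_lever below 0.1 rad), for 0.2 s.
At the end, for the whole second after the job is handed in: the mould's centre is within 8 mm of its place against the stop, the lever is in its third click place (0.63 to 0.87 rad) and held there by the gripper's fingers, and the foot presses on the mould with more than 0.5 N (horizontal distance between mould_centre and bay below 0.008 m and value of joint press_lever between 0.63 and 0.87 rad and contact force between press_foot and mould above 0.5 N and contact force between the fingers and press_lever above 0.4 N); the arm keeps its last pose, push and grip.
It fails at once if the lever went on to the fourth click (value of joint press_lever above 0.9 rad).
It fails at once if the mould was lifted off the rollers (raised more than 15 mm) (height (world z) of mould_centre above 0.065 m).
It fails at once if a bystander was moved more than 25 mm (distance of any of tape_roll, stamp, spare_tile, spare_tile_2, jar from where it was at the start of the episode above 0.025 m).
It also fails if it takes over 67 s, if anything falls off the work surface, if the arm or the gripper's body presses on something with over 40 N, if the wrist force passes 120 N, or if a joint passes its speed limit or range.

## Working session

There is one attempt and no reset: what is moved stays moved. The work goes in short steps, each a Python script; the robot and the scene stay as the last script left them, time stands still between calls to the robot, and variables do not carry over. Pictures are saved under pics/ and viewed, at most 10 in all, crops included, and the job is handed in when it is done.

```bash
ls; mkdir -p pics
python3 - <<'E'
from rig import env
import cv2,numpy as np
ims=[]
for n in("scene","top"):
    im=env.read_camera(n);cv2.imwrite(f"pics/{n}0.png",im[...,::-1])
    p=env.camera_params(n);print(n,p)
s=env.sense();print(s)
cv2.imwrite("pics/wrist0.png",env.read_camera("wrist")[...,::-1]);print(env.camera_params("wrist"))
E
```

```text
pics
scene {'vfov': 54.34970309173279, 'cx': 261.2967523870155, 'cy': 195.94853087385164, 'extrinsics': array([[-0.90541653, -0.42417312, -0.01726489,  0.43993358],
       [ 0.23181231, -0.5280657 ,  0.81695145, -0.21275194],
       [-0.35564585,  0.73567913,  0.57644796, -1.32115281],
       [ 0.        ,  0.        ,  0.        ,  1.        ]])}
top {'vfov': 47.400275154107995, 'cx': 251.455553523082, 'cy': 188.79201062308937, 'extrinsics': array([[ 0.00517857, -0.99987438,  0.01498049, -0.04769669],
       [ 0.99477901,  0.00667789,  0.10183385, -0.47656842],
       [-0.10192109,  0.01437492,  0.99468862, -1.4187455 ],
       [ 0.        ,  0.        ,  0.        ,  1.        ]])}
{'t': 0.1, 'joints': array([ 1.11451351,  0.42666064,  0.07385491,  1.6065721 , -0.03412706,
        1.11080616, -0.06711912]), 'joint_vel': array([-2.00512077e-04, -2.54284757e-03, -3.21942982e-04,  6.26525753e-05,
        8.59877770e-04, -4.87498797e-05, -6.22481176e-04]), 'joint_torque': array([ 7.55069254e-03, -9.37470317e+01,  3.67616348e+00, -4.55041480e+01,
       -4.86907689e-02,  1.67979399e-02,  5.87551358e-05]), 'eef_pos': array([ 0.20370694, -0.64311716,  0.22683872]), 'tcp_rot': array([-5.81288905e-04,  9.88263409e-01,  1.52758247e-01, -1.20014385e-04]), 'wrist_force': array([ 0.36439868, -0.16408668, -0.14082114]), 'ft_torque': array([ 0.00533118,  0.01162096, -0.06901071]), 'grip_force': 0.0, 'width': 0.09413391344979818}
{'vfov': 58.086915495803424, 'cx': 256.633877642877, 'cy': 188.7224955849311, 'T_tool_cam': array([[-6.56629761e-04,  9.70633482e-01,  2.40562282e-01,
         6.93340611e-02],
       [ 9.99998480e-01,  1.02591455e-03, -1.40985631e-03,
        -1.72265020e-03],
       [-1.61525008e-03,  2.40560991e-01, -9.70632681e-01,
        -1.56330905e-01],
       [ 0.00000000e+00,  0.00000000e+00,  0.00000000e+00,
         1.00000000e+00]])}
```

View pics/top0.png

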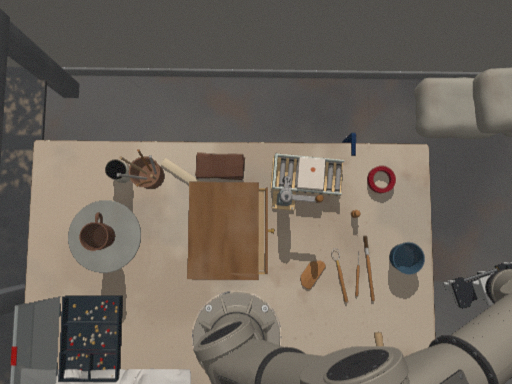

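View pics/scene0.png

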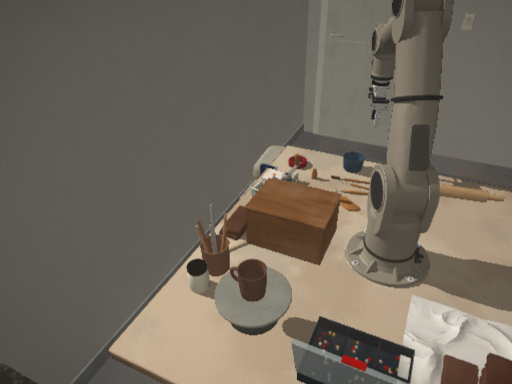

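The top view shows the track with the stop on the left (about px 273,175), the mould at (312,173), the post at (286,195) and the grip at (320,198). The tape is at (381,180), the stamp at (355,213) and the jar at (407,257). So station x ≈ world +y.

```bash
cat > h.py <<'E'
from rig import env
import cv2,numpy as np
from scipy.spatial.transform import Rotation as R
def rot(q): return R.from_quat([q[1],q[2],q[3],q[0]]).as_matrix()
def cam(name,s=None):
    p=env.camera_params(name); f=192/np.tan(np.radians(p['vfov'])/2)
    if name=='wrist':
        T=np.eye(4);T[:3,:3]=rot(s['tcp_rot']);T[:3,3]=s['eef_pos'];M=T@p['T_tool_cam']
    else: M=np.linalg.inv(p['extrinsics'])
    return M,f,p['cx'],p['cy']
def ray(c,u,v,z):
    M,f,cx,cy=c; d=M[:3,:3]@np.array([(u-cx)/f,-(v-cy)/f,-1]); o=M[:3,3]
    return o+d*(z-o[2])/d[2]
def proj(c,P):
    M,f,cx,cy=c; q=np.linalg.inv(M)@np.append(P,1)
    return cx+f*q[0]/-q[2], cy-f*q[1]/-q[2]
def down(yaw): # tool x axis at world angle yaw, pointing down
    q=(R.from_euler('z',yaw)*R.from_euler('x',np.pi)).as_quat(); return np.array([q[3],q[0],q[1],q[2]])
E
python3 - <<'E'
from h import *
c=cam('top')
for n,u,v,z in [('mould',312,173,.07),('grip',320,198,.19),('post',286,197,.131),('tape',381,180,.012),('stamp',355,213,.05),('jar',407,257,.09),('stop',275,172,.056)]:
    print(n,ray(c,u,v,z).round(3))
# look pose
for x,y,z,yaw in [(.58,-.25,.40,0),(.60,-.25,.42,np.pi),(.55,-.25,.42,-np.pi/2),(.55,-.25,.42,np.pi/2)]:
    q=env.solve_ik(np.array([x,y,z]),down(yaw)); print(yaw,None if q is None else np.round(q,2))
im=env.read_camera('top')[130:230,255:435,::-1]
cv2.imwrite('pics/topc.png',cv2.resize(im,None,fx=4,fy=4,interpolation=cv2.INTER_CUBIC))
E
```

```text
mould [ 0.525 -0.239  0.07 ]
grip [ 0.434 -0.243  0.19 ]
post [ 0.441 -0.149  0.131]
tape [ 0.511 -0.479  0.012]
stamp [ 0.398 -0.38   0.05 ]
jar [ 0.26 -0.53  0.09]
stop [ 0.529 -0.121  0.056]
0 [ 0.41  0.26 -0.13  1.46  0.03  1.42 -1.3 ]
3.141592653589793 [ 0.72  0.34 -0.59  1.36  0.18  1.5   1.72]
-1.5707963267948966 [-0.56  0.37  1.22  1.54 -0.35  1.47 -2.47]
1.5707963267948966 [ 0.6   0.22 -0.35  1.48  0.08  1.45  0.25]
```

View pics/topc.png

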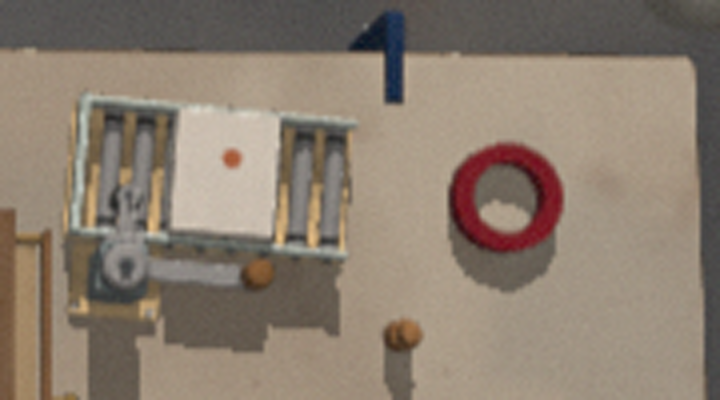

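The crop shows the mould with a red dot at its centre, about (313,169.5) full-frame, the brown grip at (319.5,198) and the pivot at (286,196). The stop is at the left. The track is turned about 5° from world y. Next I move the wrist camera above it for precision.

Run:
```python
from h import *
env.move_pose(np.array([.50,-.27,.40]),down(np.pi/2))
env.sleep(.3)
s=env.sense();im=env.read_camera('wrist');print(s['t'],s['eef_pos'],s['tcp_rot'])
np.savez('w1.npz',im=im,p=s['eef_pos'],q=s['tcp_rot'])
cv2.imwrite('pics/w1.png',cv2.resize(im[...,::-1],(800,600),interpolation=cv2.INTER_CUBIC))
```

```text
2.3417 [ 0.49985225 -0.270365    0.39984179] [-1.12360233e-04  7.07375937e-01  7.06837514e-01 -2.25362065e-05]
```

View pics/w1.png

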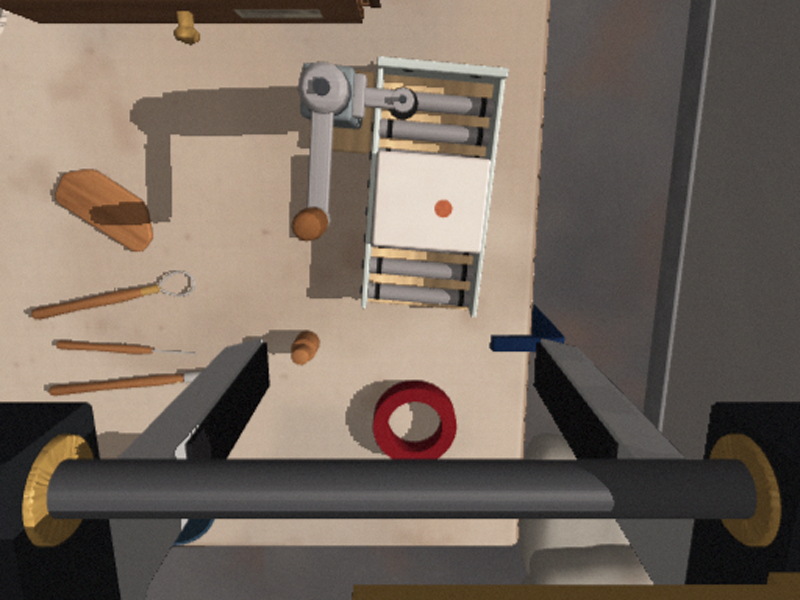

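The wrist view (800x600) shows the mould with corners around (377,150), (491,160), (484,251) and (370,246), the stop face along (381,70)–(505,77), the grip top at (311,222) and the pivot at (323,85). I'll segment and ray-cast these points.

Run:
```python
from h import *
d=np.load('w1.npz');im=d['im'];c=cam('wrist',dict(eef_pos=d['p'],tcp_rot=d['q']))
k=.64
i=im.astype(int);m=((i.min(2)>175)&(i[...,0]-i[...,2]>=3)&(i[...,0]-i[...,2]<35)).astype(np.uint8)
m[:90]=0;m[170:]=0;m[:,:225]=0;m[:,325:]=0
m=cv2.morphologyEx(m,cv2.MORPH_OPEN,np.ones((5,5)))
ct=max(cv2.findContours(m,0,1)[0],key=cv2.contourArea)[:,0]
P=np.array([ray(c,u,v,.069)[:2] for u,v in ct]);r=cv2.minAreaRect((P*1000).astype(np.float32));print('mould',r,ct.min(0),ct.max(0))
print('samples',im[120,260],im[int(120*k),int(374*k)],im[int(200*k),int(374*k)],im[int(72*k),int(440*k)])
h=cv2.cvtColor(im,cv2.COLOR_RGB2HSV)
g=((h[...,1]>120)&(h[...,2]>70)&((h[...,0]<20))).astype(np.uint8);g[:,:int(280*k)]=0;g[:,int(335*k):]=0;g[:int(195*k)]=0;g[int(250*k):]=0
gc=max(cv2.findContours(g,0,1)[0],key=cv2.contourArea);(u,v),rad=cv2.minEnclosingCircle(gc);print('grip px',u,v,rad,'world@.185',ray(c,u,v,.185))
for n,u,v,z in [('pivot',323,85,.15),('post foot arm end',405,98,.113),('railL entry',365,308,.046),('railR entry',475,314,.046),('railL far',379,62,.046),('railR far',507,70,.046),('stop a',381,68,.056),('stop b',505,77,.056),('tape',415,420,.024),('stamp',307,347,.05)]: print(n,ray(c,u*k,v*k,z).round(4))
cv2.imwrite('pics/w1c.png',cv2.resize(im[20:220,180:340,::-1],(480,600),interpolation=cv2.INTER_CUBIC))
```

```text
mould ((527.6996459960938, -235.66058349609375), (81.7862548828125, 101.15059661865234), 85.49011993408203) [240  98] [316 160]
samples [230 218 205] [100  98  92] [84 81 77] [80 82 78]
grip px 197.60743713378906 142.6570281982422 11.51253890991211 world@.185 [ 0.43604801 -0.24087683  0.185     ]
pivot [ 0.4443 -0.1476  0.15  ]
post foot arm end [ 0.5025 -0.1525  0.113 ]
railL entry [ 0.4638 -0.3396  0.046 ]
railR entry [ 0.5717 -0.3458  0.046 ]
railL far [ 0.4801 -0.1154  0.046 ]
railR far [ 0.5928 -0.1222  0.046 ]
stop a [ 0.4821 -0.1219  0.056 ]
stop b [ 0.5895 -0.1293  0.056 ]
tape [ 0.514  -0.4708  0.024 ]
stamp [ 0.406  -0.3784  0.05  ]
```

View pics/w1c.png

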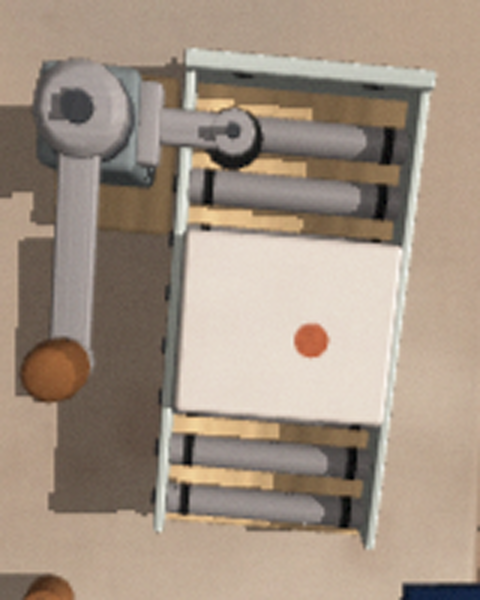

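The measurements agree: origin ≈ (0.525, -0.2645), x axis at 85.4°, mould at station x ≈ 29 mm. Now I push it with closed fingers, with the camera on the side away from the lever.

```bash
cat >> h.py <<'E'
YAW=np.radians(85.4);O=np.array([.5249,-.2645])
ex=np.array([np.cos(YAW),np.sin(YAW)]);ey=np.array([-ex[1],ex[0]])
def W(x,y,z): return np.append(O+ex*x/1000+ey*y/1000,z)
def S(p): d=np.asarray(p)[:2]-O; return np.round([1000*d@ex,1000*d@ey],1)
E
python3 - <<'E'
from h import *
q=down(YAW-np.pi/2)
for x,z in [(-60,.2),(-60,.068),(48,.068)]:
    r=env.solve_ik(W(x,0,z),q);print(None if r is None else np.round(r,2))
env.move_pose(W(-60,0,.22),q); env.command_gripper(0.0)
env.move_linear(W(-60,0,.068),vel=.1); env.sleep(.2)
f0=env.sense()['wrist_force'];print(f0)
x=-60;
while x<56:
    x+=4 if x<38 else 1.5
    env.move_linear(W(x,0,.068),vel=.04)
    s=env.sense();f=s['wrist_force']-f0;fx=f[:2]@ex
    print(x,S(s['eef_pos']),round(s['t'],1),np.round(f,1))
    if -fx>6: break
np.save('f0.npy',f0)
E
```

```text
[ 0.56  0.36 -0.14  1.77  0.06  1.02 -1.25]
[ 0.54  0.51 -0.12  1.87  0.08  0.77 -1.27]
[ 0.41  0.46 -0.17  1.96  0.11  0.73 -1.47]
[ 0.31466413  0.8816786  -0.37088758]
-56 [-55.6  -0.1] 7.4 [ 0.6 -2.1  1. ]
-52 [-51.6  -0.1] 7.6 [-0.7 -1.5  0.5]
-48 [-47.7  -0.1] 7.9 [-0.2 -0.7  1.4]
-44 [-43.7  -0. ] 8.1 [-0.3 -0.7  0. ]
-40 [-39.7  -0.1] 8.4 [-0.7 -1.5  0.7]
-36 [-35.7  -0.1] 8.6 [-0.8 -1.5  0.8]
-32 [-31.7  -0.1] 8.9 [ 0.1 -0.9 -0.4]
-28 [-27.7  -0. ] 9.1 [ 0.3 -0.6  0.7]
-24 [-23.7  -0.1] 9.4 [-0.8 -0.3 -0.2]
-20 [-19.6  -0. ] 9.6 [-0.2 -1.4  0.3]
-16 [-15.6  -0. ] 9.9 [ 0.2 -1.2  0.9]
-12 [-11.6  -0. ] 10.1 [ 0.2 -1.5  0.5]
-8 [-7.6 -0. ] 10.4 [-0.1 -0.6  1.2]
-4 [-3.6 -0. ] 10.6 [-1.  -1.   0.1]
0 [ 0.4 -0. ] 10.9 [ 0.1 -0.7 -0.2]
4 [ 4.4 -0. ] 11.1 [-1.3 -0.5 -0.2]
8 [ 8.4 -0. ] 11.4 [-0.6 -0.8  0.2]
12 [12.4 -0. ] 11.6 [-0.6 -0.3  0.2]
16 [16.3 -0. ] 11.9 [ 0.  -0.5  0.4]
20 [20.4 -0. ] 12.1 [ 0.7 -0.8  0.5]
24 [24.4 -0. ] 12.4 [-0.1 -1.6  1.2]
28 [28.4  0. ] 12.6 [-0.4 -1.7 -0.2]
32 [32.4 -0.1] 12.9 [-0.1 -2.2 -0. ]
36 [36.4 -0. ] 13.1 [ 0.2 -1.1  1.4]
40 [40.3  0. ] 13.4 [-0.8 -1.3  0.7]
41.5 [41.6 -0. ] 13.6 [-0.2 -0.5 -0.1]
43.0 [43.  0.] 13.9 [-1.3 -0.3  0.7]
44.5 [43.5  0.4] 14.1 [-3.1 -5.9  1.8]
```

Run:
```python
from h import *
env.move_linear(W(46,0,.068),vel=.02);env.sleep(.4)
s=env.sense();print(S(s['eef_pos']),s['wrist_force']-np.load('f0.npy'))
env.move_linear(W(30,0,.068),vel=.05)
env.move_linear(W(15,0,.25),vel=.2)
env.command_gripper(.06)
env.move_pose(np.array([.49,-.27,.40]),down(YAW));env.sleep(.3)
s=env.sense();im=env.read_camera('wrist');print(s['t'])
c=cam('wrist',s)
i=im.astype(int);m=((i.min(2)>175)&(i[...,0]-i[...,2]>=3)&(i[...,0]-i[...,2]<35)).astype(np.uint8)
m[:30]=0;m[150:]=0;m[:,:225]=0;m[:,345:]=0
m=cv2.morphologyEx(m,cv2.MORPH_OPEN,np.ones((5,5)))
ct=max(cv2.findContours(m,0,1)[0],key=cv2.contourArea)[:,0]
P=np.array([ray(c,u,v,.069)[:2] for u,v in ct]);r=cv2.minAreaRect((P*1000).astype(np.float32));print('mould',r,S(np.array(r[0])/1000))
h=cv2.cvtColor(im,cv2.COLOR_RGB2HSV)
u,v=proj(c,W(15,90,.185));u,v=int(u),int(v);print(u,v)
g=np.zeros(im.shape[:2],np.uint8);a=(slice(v-22,v+22),slice(u-22,u+22))
g[a]=((h[...,1]>120)&(h[...,2]>70)&(h[...,0]<20))[a]
(u,v),rad=cv2.minEnclosingCircle(max(cv2.findContours(g,0,1)[0],key=cv2.contourArea));p=ray(c,u,v,.185);print('grip',u,v,rad,p,S(p))
cv2.imwrite('pics/w2.png',cv2.resize(im[:220,160:360,::-1],(545,600),interpolation=cv2.INTER_CUBIC))
```

```text
[43.6  0.6] [ -3.57867261 -12.47122108   0.94225843]
19.1417
mould ((531.3519897460938, -163.14596557617188), (86.63031005859375, 107.68456268310547), 85.3509750366211) [101.5   1.7]
205 148
grip 205.5 148.0 11.236202239990234 [ 0.43642898 -0.24188173  0.185     ] [15.5 90. ]
```

View pics/w2.png

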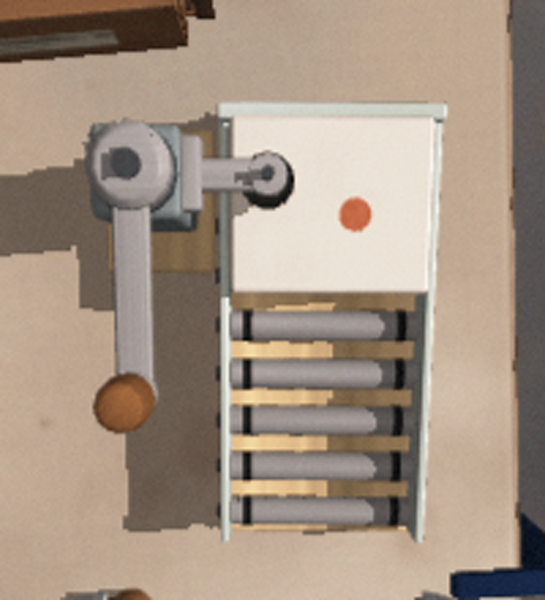

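The mould is seated against the stop plate: its far edge meets it at row ~115, and the push force rose to 12 N. The lever is at rest, with the grip at (15,90). Now I grip it and swing it.

```bash
cat >> h.py <<'E'
def G(t,z=.171,r=95): return W(110-r*np.cos(t),90-r*np.sin(t),z)
def ang(p): x,y=S(p); return np.arctan2(90-y,110-x),np.hypot(90-y,110-x)
def rep(f0):
    s=env.sense();f=s['wrist_force']-f0;th,r=ang(s['eef_pos']);ft=f[:2]@(ex*np.sin(th)-ey*np.cos(th))
    print(round(s['t'],1),'th',round(th,3),'r',round(r,1),'ft',round(ft,1),'f',np.round(f,1),'w',round(s['width'],4),'g',round(s['grip_force'],1));return th,ft
E
python3 - <<'E'
from h import *
for t in(0,.4,.75):
    r=env.solve_ik(G(t),down(YAW+t));print(None if r is None else np.round(r,2))
env.move_pose(G(0,.27),down(YAW));env.move_linear(G(0),vel=.1);env.sleep(.2)
f0=env.sense()['wrist_force'];np.save('f0.npy',f0)
rep(f0);env.command_gripper(0.0);env.sleep(.2);rep(f0)
for t in np.arange(.05,.36,.05):
    env.move_linear(G(t),vel=.03,attitude=down(YAW+t));rep(f0)
E
```

```text
[ 0.68  0.22 -0.34  2.03  0.09  0.9   0.21]
[ 0.66  0.28 -0.37  1.97  0.13  0.92  0.55]
[ 0.64  0.31 -0.41  1.92  0.15  0.94  0.83]
21.2 th 0.002 r 95.1 ft 0.0 f [0. 0. 0.] w 0.0604 g 0.0
22.0 th -0.003 r 95.1 ft -4.2 f [-4.3 -1.5  2.7] w 0.0221 g 30.0
22.4 th 0.046 r 95.0 ft -6.0 f [-6.  -0.4  4.5] w 0.0216 g 30.0
22.7 th 0.098 r 95.1 ft -5.4 f [-5.4 -1.3  3.2] w 0.0218 g 30.0
23.0 th 0.15 r 95.0 ft -3.5 f [-3.6  0.3  1.4] w 0.022 g 30.0
23.3 th 0.198 r 94.9 ft -3.6 f [-3.8  1.3  1.1] w 0.0219 g 30.0
23.6 th 0.245 r 94.8 ft -5.4 f [-5.8  1.9  3.9] w 0.0218 g 30.0
23.9 th 0.292 r 94.8 ft -7.9 f [-8.5  1.7  4.7] w 0.022 g 30.0
24.2 th 0.343 r 94.7 ft -7.1 f [-7.9  1.9  4.8] w 0.0217 g 30.0
```

Run:
```python
from h import *
f0=np.load('f0.npy')
for t in np.arange(.375,.76,.025):
    env.move_linear(G(t),vel=.03,attitude=down(YAW+t));rep(f0)
env.sleep(.5);rep(f0)
im=env.read_camera('top')[130:230,255:405,::-1]
im2=env.read_camera('wrist')[...,::-1]
a=cv2.resize(im,(600,400),interpolation=cv2.INTER_CUBIC);b=cv2.resize(im2,(533,400))
cv2.imwrite('pics/t3.png',cv2.resize(np.hstack([a,b]),(800,283)))
```

```text
24.4 th 0.371 r 94.7 ft -5.1 f [-5.9  1.9  3.8] w 0.0218 g 30.0
24.7 th 0.397 r 94.7 ft -4.6 f [-5.7  2.4  2.3] w 0.0219 g 30.0
24.9 th 0.423 r 94.6 ft -3.1 f [-4.4  3.   3.6] w 0.0216 g 30.0
25.2 th 0.446 r 94.6 ft -4.3 f [-5.8  3.2  4.1] w 0.0219 g 30.0
25.4 th 0.469 r 94.6 ft -5.7 f [-7.1  2.5  5.1] w 0.0217 g 30.0
25.7 th 0.491 r 94.6 ft -7.1 f [-9.1  2.9  6.3] w 0.0218 g 30.0
25.9 th 0.514 r 94.5 ft -8.2 f [-10.4   2.8   6.6] w 0.0215 g 30.0
26.2 th 0.539 r 94.5 ft -8.2 f [-10.6   2.9   7.7] w 0.0217 g 30.0
26.4 th 0.564 r 94.4 ft -9.1 f [-11.3   1.9   8.6] w 0.0218 g 30.0
26.7 th 0.59 r 94.5 ft -8.3 f [-10.8   2.3   7.1] w 0.0219 g 30.0
26.9 th 0.617 r 94.3 ft -6.3 f [-9.3  3.4  6.9] w 0.0221 g 30.0
27.2 th 0.645 r 94.3 ft -6.1 f [-9.2  3.1  6.4] w 0.0218 g 30.0
27.4 th 0.67 r 94.3 ft -6.4 f [-10.3   3.8   6.7] w 0.022 g 30.0
27.7 th 0.693 r 94.2 ft -5.5 f [-9.3  3.6  7.1] w 0.0218 g 30.0
27.9 th 0.716 r 94.2 ft -7.1 f [-10.9   2.8   8.5] w 0.0218 g 30.0
28.2 th 0.738 r 94.2 ft -8.1 f [-11.3   1.5   8.5] w 0.0217 g 30.0
28.7 th 0.737 r 94.2 ft -8.0 f [-11.9   2.3   8.1] w 0.0216 g 30.0
```

View pics/t3.png

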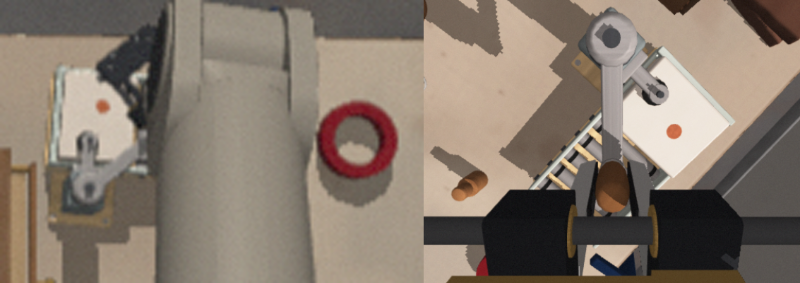

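The lever is in its third place at 0.74 rad, and the force dips at about 0.12, 0.37 and 0.62 match the three clicks. The wrist view shows the grip held between the pads and the foot over the mould, which is still against the stop.

Run:
```python
from h import *
print(env.finish_job())
```

```text
the job is handed in; nothing more can be done
None
```

I handed the job in with the mould home against the stop and the gripper holding the press lever at the third click (about 0.74 rad by the arm's own position); the verdict was not shown to me.

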